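# Sort salvaged parts into the stock trays

## Task

Put the five parts salvaged from the control box back into stock: each goes into the tray that already holds one of its kind, one part to an empty bay, sitting flat on the bay's floor; relays (upright, as they stand now) and capacitors (on their sides) lie lengthwise along their tray. The roll of tape and the tin of paste are not stock: leave them where they are.

Things in the scene. Friction and masses are not known exactly. Their poses are not given: they have to be found in the camera images.
- blue_relay: Blue relay, a plain upright block 16 x 30 x 20 mm (x, y, z), 18 g nominal. Origin: centre of its underside, z up, y along its 30 mm length. Grip it across the 16 mm side (along its x).
- cream_relay: Cream-coloured relay, a plain upright block 16 x 30 x 20 mm (x, y, z), 18 g nominal. Origin: centre of its underside, z up, y along its 30 mm length. Grip it across the 16 mm side (along its x).
- large_capacitor: Larger capacitor on its side: black can 22 mm in diameter, 35 mm long, two thin wire legs 15 mm long on one end. Origin: on the axis, midway along the can (11 mm above what it lies on); y along the axis, towards the legs. It rolls, so x and z may point anywhere round the axis. Grip the can across its diameter. 30 g nominal.
- small_capacitor: Smaller capacitor on its side: black can 18 mm in diameter, 30 mm long, two thin wire legs 15 mm long on one end. Origin: on the axis, midway along the can (9 mm above what it lies on); y along the axis, towards the legs. It rolls, so x and z may point anywhere round the axis. Grip the can across its diameter. 30 g nominal.
- loose_transformer: Small transformer, upright: dark blue-grey iron core 30 x 44 x 36 mm (x, y, z) with a cream winding standing 7 mm out on each of its x sides (44 mm over all in x). 190 g nominal. Origin: centre of its underside, z up. Grip the core along its y (44 mm wide, flat faces).
- tape_roll: Roll of black tape lying flat among the parts, 48 mm in diameter, 19 mm high, open in the middle, loose. Origin: centre of its underside. Not stock: to be left where it is.
- paste_tin: Round yellow tin of soldering paste with a red label on its lid, 53 mm in diameter, 20 mm high, loose. Origin: centre of its underside. Not stock: to be left where it is.
- relay_tray: Fixed grey tray 125x40 mm, bays in a row along x; tab 14 mm long, 14 high at -x end. Origin: middle of underside, z up. Floor 3 mm above bench, side lips (across y) 7 mm, cross walls between bays 17 mm above bench; walls 3 thick. Two empty bays, inside 46 (x) x 34 (y) mm, middles at x = -36.5 and +12.5 mm; narrow bay at the +x end (x = +49) holds a fixed blue relay, crosswise, 23 high.
- capacitor_tray: Fixed grey tray 170x56 mm, bays in a row along x; tab 14 mm long, 14 high at -x end. Origin: middle of underside, z up. Floor 3 mm above bench, side lips (across y) 7 mm, cross walls between bays 17 mm above bench; walls 3 thick. Two empty bays, inside 66 (x) x 50 (y) mm, middles at x = -49 and +20 mm; narrow bay at the +x end (x = +69) holds a fixed black capacitor, crosswise, 21 high.
- transformer_tray: Fixed grey tray 121x68 mm, bays in a row along x; tab 14 mm long, 14 high at -x end. Origin: middle of underside, z up. Floor 3 mm above bench, side lips (across y) 7 mm, cross walls between bays 17 mm above bench; walls 3 thick. One empty bay, inside 62 x 62 mm, middle at x = -26.5 mm; the other bay, at the +x end (x = +32.5), holds a fixed transformer, 39 high.

How it is judged (in metres and radians):
At the end, for the whole second after the job is handed in: One relay (upright) or can (on its side) in each empty bay of its kind's tray, along it within 0.4 rad; the transformer upright in its bay; middles within 13/12 mm (relays, along/across), 19/18 (cans), 13 (transformer) of the bay's; on the floor within 2.5 mm, tilt < 0.12 rad, at rest ((((x of blue_relay in the frame of relay_tray between -0.0495 and -0.0235 m and y of blue_relay in the frame of relay_tray between -0.012 and 0.012 m and z of blue_relay in the frame of relay_tray between 0.0005 and 0.0055 m and angle between blue_relay's own z axis and vertical below 0.12 rad and angle between the y axis of blue_relay and the x axis of relay_tray, either way round below 0.4 rad) and (x of cream_relay in the frame of relay_tray between -0.0005 and 0.0255 m and y of cream_relay in the frame of relay_tray between -0.012 and 0.012 m and z of cream_relay in the frame of relay_tray between 0.0005 and 0.0055 m and angle between cream_relay's own z axis and vertical below 0.12 rad and angle between the y axis of cream_relay and the x axis of relay_tray, either way round below 0.4 rad)) or ((x of blue_relay in the frame of relay_tray between -0.0005 and 0.0255 m and y of blue_relay in the frame of relay_tray between -0.012 and 0.012 m and z of blue_relay in the frame of relay_tray between 0.0005 and 0.0055 m and angle between blue_relay's own z axis and vertical below 0.12 rad and angle between the y axis of blue_relay and the x axis of relay_tray, either way round below 0.4 rad) and (x of cream_relay in the frame of relay_tray between -0.0495 and -0.0235 m and y of cream_relay in the frame of relay_tray between -0.012 and 0.012 m and z of cream_relay in the frame of relay_tray between 0.0005 and 0.0055 m and angle between cream_relay's own z axis and vertical below 0.12 rad and angle between the y axis of cream_relay and the x axis of relay_tray, either way round below 0.4 rad))) and (((x of large_capacitor in the frame of capacitor_tray between -0.0685 and -0.0295 m and y of large_capacitor in the frame of capacitor_tray between -0.0185 and 0.0185 m and z of large_capacitor in the frame of capacitor_tray between 0.0115 and 0.0165 m and angle between large_capacitor's own y axis and vertical between 1.45 and 1.69 rad and angle between the y axis of large_capacitor and the x axis of capacitor_tray, either way round below 0.4 rad) and (x of small_capacitor in the frame of capacitor_tray between 0.0005 and 0.0395 m and y of small_capacitor in the frame of capacitor_tray between -0.0185 and 0.0185 m and z of small_capacitor in the frame of capacitor_tray between 0.0095 and 0.0145 m and angle between small_capacitor's own y axis and vertical between 1.45 and 1.69 rad and angle between the y axis of small_capacitor and the x axis of capacitor_tray, either way round below 0.4 rad)) or ((x of large_capacitor in the frame of capacitor_tray between 0.0005 and 0.0395 m and y of large_capacitor in the frame of capacitor_tray between -0.0185 and 0.0185 m and z of large_capacitor in the frame of capacitor_tray between 0.0115 and 0.0165 m and angle between large_capacitor's own y axis and vertical between 1.45 and 1.69 rad and angle between the y axis of large_capacitor and the x axis of capacitor_tray, either way round below 0.4 rad) and (x of small_capacitor in the frame of capacitor_tray between -0.0685 and -0.0295 m and y of small_capacitor in the frame of capacitor_tray between -0.0185 and 0.0185 m and z of small_capacitor in the frame of capacitor_tray between 0.0095 and 0.0145 m and angle between small_capacitor's own y axis and vertical between 1.45 and 1.69 rad and angle between the y axis of small_capacitor and the x axis of capacitor_tray, either way round below 0.4 rad))) and x of loose_transformer in the frame of transformer_tray between -0.0395 and -0.0135 m and y of loose_transformer in the frame of transformer_tray between -0.013 and 0.013 m and z of loose_transformer in the frame of transformer_tray between 0 and 0.006 m and angle between loose_transformer's own z axis and vertical below 0.12 rad and linear speed of each of blue_relay, cream_relay, large_capacitor, small_capacitor, loose_transformer below 0.02 m/s); the robot touches nothing.
It fails at once if the roll of tape is shifted by more than 20 mm (distance of tape_roll from where it was at the start of the episode above 0.02 m).
It fails at once if the tin of paste is shifted by more than 20 mm (distance of paste_tin from where it was at the start of the episode above 0.02 m).
It also fails if it takes over 128 s, if anything falls off the work surface, if the arm or the gripper's body presses on something with over 40 N, if the wrist force passes 120 N, or if a joint passes its speed limit or range.

## Robot

A 6-joint arm with a two-finger parallel gripper is mounted at the origin on a cart in front of the work surface, level with it; the furniture and walls round the work are solid. World frame = base frame: x ahead of the robot, y to its left, z up, the work surface at z = 0. Lengths are in mm, angles in rad, forces in N, time in s.
With the tool pointing down it reaches from about 325 to 775 mm from the base axis. Payload 5.5 kg.
Tool frame: the origin (TCP) lies midway between the tips of the shut fingers; the grasp point (between the pads) lies 19 mm behind it; z points along the fingers, y is the line along which they close (so a half turn about z gives the same grasp; the last joint's range is limited). The gripper opens to 85 mm and grips with 20 to 120 N. Pads are 22 mm wide; open, the fingers measure 114 mm over their backs; the gripper's body (76 mm by 85 mm) begins 54 mm behind the grasp point. The pads swing forward as they close: fully open they stand 13 mm farther back than shut.
Start: joints at [1.182, 0.091, 1.231, -0, 1.82, -0.057], TCP at [195.452, 567.287, 231.275] pointing down, gripper open.
Joint ranges: [-2.87, 2.87], [-0.86, 2.18], [0.17, 2.46], [-1.51, 4.65], [0.06, 2.69], [-2.65, 2.65]. Speed limits (rad/s): [2.57, 2.57, 3.01, 3.14, 3.14, 3.14].

## Interface

Orientations are given as a unit quaternion [w, x, y, z].
In Python, from bench import status, eyes, order gives the robot as it stands.
- The arm moves only by the shell command python3 -m jog 'ROWS' [OPENING]. ROWS is JSON, a list of rows, each an object with "xyz": the shift along the tool's x, y, z as a fraction of full scale, a list of three; "delta_rot": the turn, a rotation vector about the tool's x, y, z as a fraction of full scale, a list of three. A call has 1 to 8 rows; each row is the pose to reach, as a shift and turn from the pose commanded when the call began, along the tool's axes at that moment; what a row does not reach only later rows make up. Full scale, the value 1, is 500 mm for a shift and 30 degrees for a turn. A row lasts 1/12 s, in which the tool goes at most 41.7 mm and 7.16 degrees, less where a joint would pass 70% of its speed; a pose out of reach is approached as far as the arm can. A call with a number of a shift or a turn outside -1 to 1 is refused whole. A call with a gripper value outside its range is refused whole. OPENING is the finger opening in mm, from 0 to 85.4, set as the call begins (- or left out, the last holds). The fingers move at their own pace and stop on an object; the grip force is fixed at half the most. Time passes only in rows, so rows that repeat a pose let the fingers close. It gives the time, the measured TCP pose, the force, the opening and the grip force at its end, in the units of the state.
- status.state(): the state, without advancing time (a new reading comes with each control period).
- eyes.grab_frame(name): name is "scene" or "side" or "wrist"; returns a dict with "color" (384x512x3 uint8, red, green, blue), "depth" (384x512 float32, mm along the optical axis (not along the pixel's ray), 0 where there is no reading), "intrinsics" (3x3 intrinsics, pixels), "R" (3x3) and "t" (3): a world point X has camera coordinates R X + t; the wrist camera has in their place "tool_from_camera" (4x4, takes a point from camera to tool coordinates, whose origin is the TCP and whose axes are the flange's). Camera axes: x right, y down, z forward; pixel columns grow to the right and rows downward; lengths in mm; the calibration is good to about 2 mm. A picture is of the moment at which its call begins: read the wrist's pose just before it.
- order.sign_off(): hands the job in; it is judged then, once.
The state is a dict: "time_s": time; "joint_pos": joint angles; "qvel": joint speeds; "tau": joint torques, N m; "ee_pos": TCP position; "eef_rot": TCP orientation; "contact_force": force on the tool from outside, world axes, zero at the start; "wrist_torque": the same for the moment, N m; "gripper_width": finger opening in mm; "grip_force": force on a finger pad.
Only numpy, scipy, OpenCV 4.12 (cv2) and the standard library are available. Lean on these libraries where they do the work, as an engineer would, in place of code of your own. Each camera call takes 0.05 s, during which the arm holds its last target. There are 200 camera calls.

## Working session

There is one attempt and no reset: what is moved stays moved. The work goes in short steps, Python scripts to look and compute and a shell command to move; the robot and the scene stay as the last step left them, time stands still between calls to the robot, and variables do not carry over. Pictures are saved under pics/ and viewed, at most 14 in all, crops included, and the job is handed in when it is done.

```bash
mkdir -p pics; ls
python3 - <<'E'
from bench import status, eyes
import cv2, numpy as np
print(status.state())
for n in ("scene","side","wrist"):
    f=eyes.grab_frame(n); np.savez(f"{n}0.npz",**f)
    cv2.imwrite(f"pics/{n}0.png",f["color"][...,::-1])
    print(n,f["intrinsics"].tolist(),[f[k].tolist() for k in ("R","t","tool_from_camera") if k in f])
E
```

```text
pics
{'time_s': 0.0, 'joint_pos': array([ 1.18230239e+00,  9.18590876e-02,  1.23191608e+00, -4.62927102e-06,
        1.81979232e+00, -5.67276743e-02]), 'qvel': array([ 8.27405374e-04, -5.99408409e-04, -1.01346288e-03, -8.38368899e-05,
       -6.38839669e-04, -1.03092208e-03]), 'tau': array([ 1.29802382e-03, -4.58729732e+01, -4.18024778e+01,  1.27428748e-04,
        1.16784577e-02, -2.44961393e-05]), 'ee_pos': array([195.33715262, 567.00644526, 230.13367856]), 'eef_rot': array([-2.15810904e-04,  1.65123886e-01,  9.86272339e-01, -9.63550018e-04]), 'contact_force': array([-0.55335088,  0.90950973,  0.1751014 ]), 'wrist_torque': array([-0.0009126 ,  0.0542795 , -0.03492954]), 'grip_force': 0.0, 'gripper_width': 85.3340752711539}
scene [[442.4091091750155, 0.0, 254.5555891823308], [0.0, 442.4091091750155, 189.84046769051054], [0.0, 0.0, 1.0]] [[[0.6136332433778164, -0.7895329243001846, -0.009591875083672905], [-0.47901476525790054, -0.36258324764486893, -0.7994236944150569], [0.6276934739875347, 0.49514760422857623, -0.6006910626438196]], [-358.0444143118021, 283.64165400973167, 1008.3726041741916]]
side [[409.7928516487181, 0.0, 255.72239336864942], [0.0, 409.7928516487181, 192.47777815837347], [0.0, 0.0, 1.0]] [[[-0.9850637301098742, -0.1713206497730542, 0.01728243568943878], [-0.11023507392074337, 0.5503429801383691, -0.8276296470584574], [0.13227878174412297, -0.8171730778566785, -0.5610084533467689]], [534.002012276151, 114.07924460678349, 960.6870983880841]]
wrist [[324.97197649545643, 0.0, 255.01796522235998], [0.0, 324.97197649545643, 190.17023318592481], [0.0, 0.0, 1.0]] [[[-0.0001973415693401155, -0.9566255134711029, -0.29132042158498284, 73.31154328989194], [0.9999999443113332, -0.0002671864943608569, 0.00019997176542962847, 1.3017898127416494], [-0.00026913497496284936, -0.29132036589899507, 0.956625512924906, -142.5485003939315], [0.0, 0.0, 0.0, 1.0]]]
```

View pics/scene0.png

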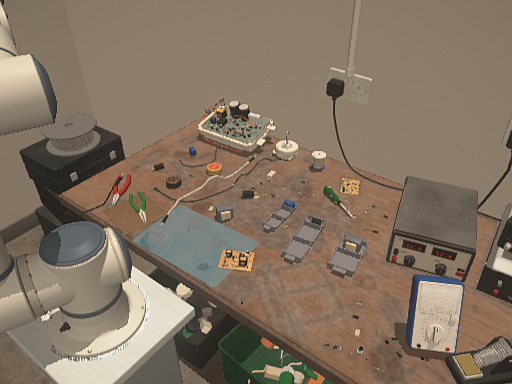

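View pics/side0.png

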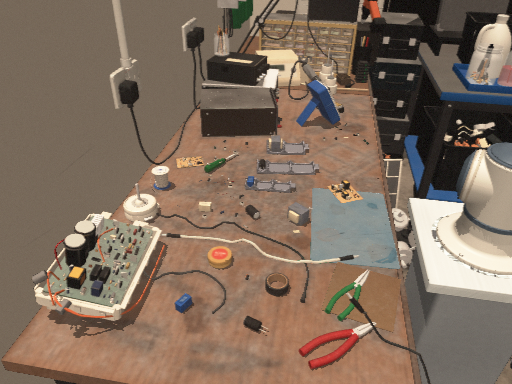

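View pics/wrist0.png

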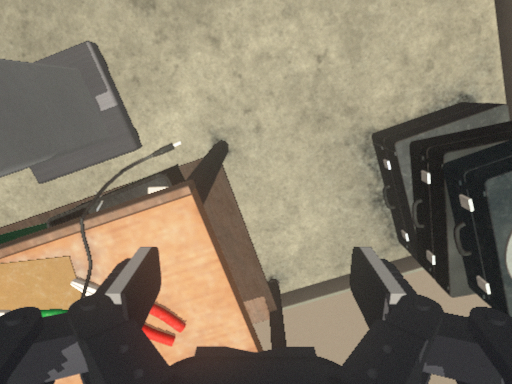

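The scene and side views show the three trays side by side (side px: transformer tray 287,147; capacitor tray 287,168; relay tray 271,185). The parts in the side view are: blue relay 183,302, caps 256,325 and 253,211, cream relay 205,206, transformer 298,214, tape 277,285, tin 220,257. The wrist view sees only the bench corner.

```bash
cat > h.py <<'E'
import numpy as np, cv2
from scipy.spatial.transform import Rotation as Ro
from bench import status, eyes
def pose():
    s=status.state(); q=np.array(s["eef_rot"]); return np.array(s["ee_pos"]), Ro.from_quat(q[[1,2,3,0]])
def cam(n):
    p,R=pose(); f=eyes.grab_frame(n)
    if n=="wrist":
        T=f["tool_from_camera"]; f["Rw"]=R.as_matrix()@T[:3,:3]; f["c"]=p+R.apply(T[:3,3])
    else:
        f["Rw"]=f["R"].T; f["c"]=-f["R"].T@f["t"]
    return f
def ray(f,uv,z):
    uv=np.atleast_2d(np.array(uv,float)); K=f["intrinsics"]
    d=np.c_[(uv-K[[0,1],[2,2]])/K[[0,1],[0,1]],np.ones(len(uv))]@f["Rw"].T
    return f["c"]+d*((z-f["c"][2])/d[:,2])[:,None]
def move(xyz,yaw=None):
    """shift in tool axes (fractions) and turn to reach world xyz with tool down and closing line (tool y) at world angle yaw"""
    p,R=pose()
    if yaw is None: t=R.apply([0,1,0]); yaw=np.arctan2(t[1],t[0])
    best=None
    for k in (0,np.pi):
        y=np.array([np.cos(yaw+k),np.sin(yaw+k),0]); z=np.array([0,0,-1.]); x=np.cross(y,z)
        v=(R.inv()*Ro.from_matrix(np.c_[x,y,z])).as_rotvec()
        if best is None or np.linalg.norm(v)<np.linalg.norm(best): best=v
    print("xyz",np.round(R.inv().apply(np.array(xyz)-p)/500,4),"rot",np.round(np.degrees(best)/30,4),"from",np.round(p,1),"j6",round(float(status.state()["joint_pos"][5]),2))
E
python3 - <<'E'
from h import *
P=dict(blue=(183,302,10),cap1=(252,324,10),tape=(277,285,19),tin=(220,257,20),cream=(205,206,10),cap2=(253,211,10),trafo=(298,214,18),ttray=(287,147,5),ctray=(287,168,5),rtray=(271,185,5))
f=cam("side")
for k,(u,v,z) in P.items(): print(k,np.round(ray(f,(u,v),z)[0],0))
g=cv2.resize(f["color"][180:345,150:330,::-1],None,fx=4,fy=3.6,interpolation=cv2.INTER_CUBIC)
p,R=pose();print(R.as_matrix().round(2))
move((420,200,330),np.pi/2)
E
```

```text
blue [629. 313.  10.]
cap1 [490. 339.  10.]
tape [457. 245.  19.]
tin [587. 190.  20.]
cream [672.   5.  10.]
cap2 [549.   2.  10.]
trafo [437.   3.  18.]
ttray [ 503. -366.    5.]
ctray [ 489. -234.    5.]
rtray [ 522. -133.    5.]
[[-0.95  0.33 -0.  ]
 [ 0.33  0.95 -0.  ]
 [ 0.   -0.   -1.  ]]
xyz [-0.6639 -0.5481 -0.1983] rot [-2.300e-03 -5.000e-04 -6.337e-01] from [195.4 567.1 230.5] j6 -0.06
```

```bash
R='see below'; python3 -m jog '[{"xyz":[-0.96,-0.488,-0.12],"delta_rot":[0,0,-0.634]},{"xyz":[-0.96,-0.488,-0.12],"delta_rot":[0,0,-0.634]},{"xyz":[-0.96,-0.488,-0.12],"delta_rot":[0,0,-0.634]},{"xyz":[-0.96,-0.488,-0.12],"delta_rot":[0,0,-0.634]},{"xyz":[-0.96,-0.488,-0.12],"delta_rot":[0,0,-0.634]},{"xyz":[-0.96,-0.488,-0.12],"delta_rot":[0,0,-0.634]},{"xyz":[-0.96,-0.488,-0.12],"delta_rot":[0,0,-0.634]},{"xyz":[-0.96,-0.488,-0.12],"delta_rot":[0,0,-0.634]}]'
python3 - <<'E'
from h import *
move((570,180,290),np.pi/2)
E
```

```text
time_s: 0.87
ee_pos: [424.2, 330.1, 268.0]
eef_rot: [0.0, -0.0, 1.0, 0.0]
contact_force: [0.6, 1.2, -0.1]
gripper_width: 85.3
grip_force: 0.0
xyz [-0.2915 -0.3003 -0.044 ] rot [0.0002 0.0002 0.0007] from [424.2 330.1 268. ] j6 -0.97
```

```bash
python3 -m jog '[{"xyz":[-0.29,-0.3,-0.044],"delta_rot":[0,0,0]},{"xyz":[-0.29,-0.3,-0.044],"delta_rot":[0,0,0]},{"xyz":[-0.29,-0.3,-0.044],"delta_rot":[0,0,0]},{"xyz":[-0.29,-0.3,-0.044],"delta_rot":[0,0,0]},{"xyz":[-0.29,-0.3,-0.044],"delta_rot":[0,0,0]},{"xyz":[-0.29,-0.3,-0.044],"delta_rot":[0,0,0]},{"xyz":[-0.29,-0.3,-0.044],"delta_rot":[0,0,0]},{"xyz":[-0.29,-0.3,-0.044],"delta_rot":[0,0,0]}]'
python3 - <<'E'
from h import *
import pickle
f=cam("wrist"); pickle.dump(f,open("w1.pkl","wb"))
cv2.imwrite("pics/w1.png",cv2.resize(f["color"][...,::-1],(800,600),interpolation=cv2.INTER_CUBIC))
move((530,-230,290),np.pi/2)
E
```

```text
time_s: 1.53
ee_pos: [568.1, 181.9, 289.3]
eef_rot: [-0.001, 0.0, 1.0, 0.0]
contact_force: [0.1, 0.0, 0.6]
gripper_width: 85.4
grip_force: 0.0
xyz [ 0.0763 -0.8251 -0.001 ] rot [ 0.0007 -0.0013  0.0018] from [567.7 182.6 289.6] j6 -1.32
```

View pics/w1.png

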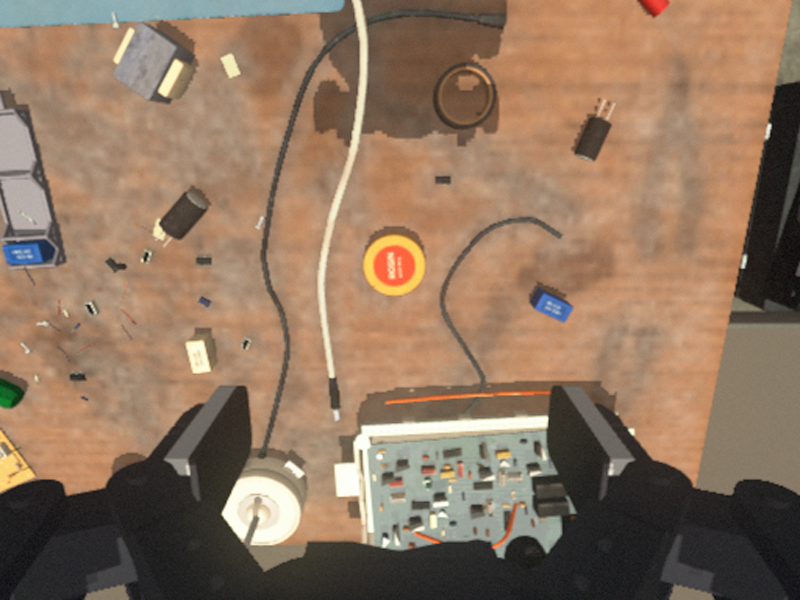

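Seen in the 800x600 wrist view: transformer (150,63), large cap (185,213), cream relay (200,355), tin (394,264), tape (466,96), small cap (593,138), blue relay (553,305). The relay tray runs along the left edge.

```bash
python3 -m jog '[{"xyz":[0.076,-0.82,0],"delta_rot":[0,0,0]},{"xyz":[0.076,-0.82,0],"delta_rot":[0,0,0]},{"xyz":[0.076,-0.82,0],"delta_rot":[0,0,0]},{"xyz":[0.076,-0.82,0],"delta_rot":[0,0,0]},{"xyz":[0.076,-0.82,0],"delta_rot":[0,0,0]},{"xyz":[0.076,-0.82,0],"delta_rot":[0,0,0]},{"xyz":[0.076,-0.82,0],"delta_rot":[0,0,0]},{"xyz":[0.076,-0.82,0],"delta_rot":[0,0,0]}]' | tail -6 | head -1
python3 -m jog '[{"xyz":[0.014,-0.15,0],"delta_rot":[0,0,0]},{"xyz":[0.014,-0.15,0],"delta_rot":[0,0,0]},{"xyz":[0.014,-0.15,0],"delta_rot":[0,0,0]},{"xyz":[0.014,-0.15,0],"delta_rot":[0,0,0]},{"xyz":[0.014,-0.15,0],"delta_rot":[0,0,0]},{"xyz":[0.014,-0.15,0],"delta_rot":[0,0,0]},{"xyz":[0.014,-0.15,0],"delta_rot":[0,0,0]}]'
python3 - <<'E'
from h import *
import pickle
f=cam("wrist"); pickle.dump(f,open("w2.pkl","wb"))
cv2.imwrite("pics/w2.png",cv2.resize(f["color"][...,::-1],(800,600),interpolation=cv2.INTER_CUBIC))
E
```

```text
time_s: 2.25
time_s: 2.83
ee_pos: [531.0, -223.2, 290.3]
eef_rot: [0.0, -0.001, 1.0, -0.0]
contact_force: [0.1, 0.7, -0.0]
gripper_width: 85.4
grip_force: 0.0
```

View pics/w2.png

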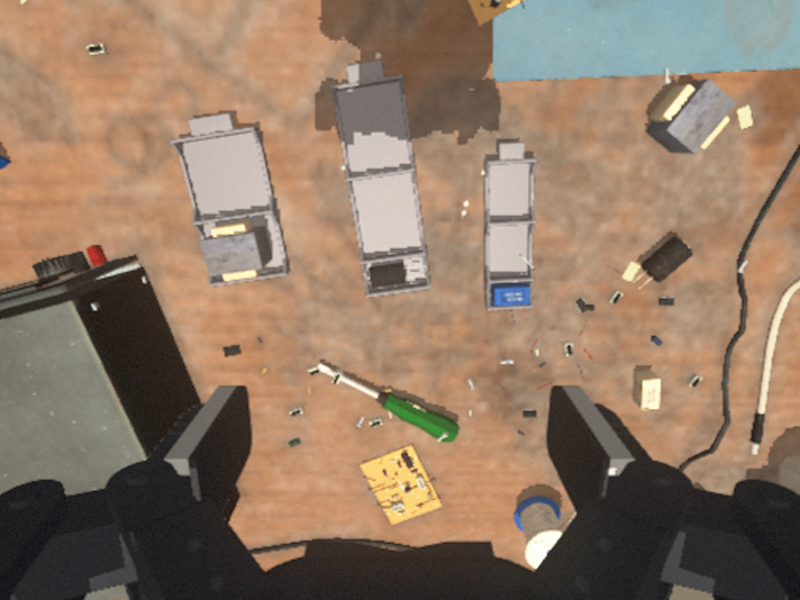

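The trays run outward from the base in w2 (800x600). Each tab end is nearest the robot: transformer tray (230,200), capacitor tray (385,190), relay tray (510,230). The power supply is on the left edge.

```bash
cat > m.py <<'E'
from h import *
def wpts(f):
    v,u=np.mgrid[:384,:512]; K=f["intrinsics"]; d=f["depth"]
    c=np.dstack([(u-K[0,2])/K[0,0]*d,(v-K[1,2])/K[1,1]*d,d])
    W=c@f["Rw"].T+f["c"]; W[d==0]=np.nan; return W
def blobs(f,lo,hi,amin=60):
    W=wpts(f); m=((W[...,2]>lo)&(W[...,2]<hi)).astype(np.uint8); m[250:]=0
    n,l,s,c=cv2.connectedComponentsWithStats(m)
    for i in range(1,n):
        if s[i,4]<amin: continue
        P=W[l==i]; r=cv2.minAreaRect(P[:,:2].astype(np.float32))
        print("px",c[i].round(),"n",s[i,4],"ctr",np.round(r[0],1),"size",np.round(r[1],1),"ang",round(r[2],1),"z95",np.nanpercentile(P[:,2],[5,50,95]).round(1))
E
python3 - <<'E'
from m import *
import pickle
for n in ("w1","w2"):
    f=pickle.load(open(n+".pkl","rb")); W=wpts(f); print(n,"c",f["c"].round(1))
    print("bench z",[W[v,u,2].round(1) for v,u in ((100,100),(100,250),(200,420),(150,200),(60,400))])
    blobs(f,5,60)
E
```

```text
w1 c [495.4 182.8 432. ]
bench z [np.float64(-1.7), np.float64(-0.3), np.float64(-0.6), np.float64(1.2), np.float64(-0.4)]
px [221. 114.] n 1207 ctr [553.2 136.8] size [ 29.9 321.3] ang 80.9 z95 [ 5.3  7.4 27.9]
px [419.   4.] n 137 ctr [395.4 372.6] size [17.1 13.1] ang 51.2 z95 [ 6.7 11.3 13.7]
px [316.  12.] n 122 ctr [406.8 253.8] size [19.5  8.7] ang 88.1 z95 [5.1 6.7 8.7]
px [98. 41.] n 1829 ctr [439.5   1.7] size [44.4 44.3] ang 54.3 z95 [13.1 35.3 37.2]
px [298.  61.] n 611 ctr [461.6 233.6] size [45.5 46.4] ang 0.4 z95 [ 8.8 18.9 20.4]
px [ 18. 139.] n 1318 ctr [ 533.1 -127.7] size [150.2  40.8] ang 3.4 z95 [ 5.7 14.  23.7]
px [379.  88.] n 414 ctr [487.  338.6] size [18.  42.6] ang 69.9 z95 [ 9.3 16.3 18.7]
px [117. 138.] n 557 ctr [557.2   0.9] size [22.1 50.4] ang 45.2 z95 [10.4 19.9 22.5]
px [173. 173.] n 293 ctr [604.6  75.4] size [113.1  10.3] ang 3.5 z95 [ 5.3 15.4 24.7]
px [252. 169.] n 1274 ctr [592.9 179.4] size [52.2 52.1] ang 72.6 z95 [17.6 19.5 20.9]
px [ 74. 169.] n 75 ctr [593.7 -58.1] size [12.6 14.9] ang 15.9 z95 [ 7.1 10.3 12.4]
px [353. 196.] n 329 ctr [63
[... 1052 characters left out ...]
154.] n 1369 ctr [ 526.8 -129.3] size [138.   40.2] ang 3.3 z95 [ 6.2 14.8 23.8]
px [427. 166.] n 533 ctr [ 5.563e+02 -3.000e-01] size [20.8 48.6] ang 45.2 z95 [10.3 19.9 22.7]
px [ 81. 198.] n 2924 ctr [ 592.8 -457.6] size [173.9  85.4] ang 55.9 z95 [ 8.7 37.1 58.1]
px [472. 202.] n 349 ctr [611.6  73.8] size [132.   11.8] ang 4.0 z95 [ 5.2 14.8 24.7]
px [497. 211.] n 309 ctr [622.9 117.2] size [ 11.4 108.7] ang 88.0 z95 [ 5.2  6.6 10.3]
px [374. 195.] n 76 ctr [595.  -59.5] size [17.  11.6] ang 55.4 z95 [ 7.1 10.1 11.5]
px [216. 241.] n 196 ctr [ 662.2 -274.3] size [61.4 17.3] ang 75.0 z95 [ 6.3  9.4 21.6]
px [414. 244.] n 169 ctr [668.1   5.1] size [16.7 16.6] ang 4.9 z95 [ 6.7 17.8 21.2]
```

```bash
cat >> m.py <<'E'
def top(f,xy,r,lo,hi):
    W=wpts(f); m=(np.hypot(W[...,0]-xy[0],W[...,1]-xy[1])<r)&(W[...,2]>lo)&(W[...,2]<hi)
    P=W[m]; q=cv2.minAreaRect(P[:,:2].astype(np.float32)); a=q[2]+(90 if q[1][1]>q[1][0] else 0)
    print("top",np.round(q[0],1),np.round(q[1],1),"long axis deg",round(a%180,1),"median",np.median(P[:,:2],0).round(1),"z",np.median(P[:,2]).round(1),len(P))
E
python3 - <<'E'
from m import *
import pickle
f=pickle.load(open("w1.pkl","rb")); g=pickle.load(open("w2.pkl","rb"))
print("cream");top(f,(674,6),25,17,24)
print("blue");top(f,(630,315),25,17,24)
print("small");top(f,(490,338),25,14,24)
print("large");top(f,(551,5),30,17,26);top(g,(551,5),30,17,26)
print("trafo");top(g,(439,1),33,33,40)
print("PSU corner",ray(g,(135*.64,260*.64),60))
move((674.5,7,100),np.radians(97.8))
E
```

```text
cream
top [674.9   6.8] [30.5 16.1] long axis deg 6.8 median [674.2   7.2] z 20.1 248
blue
top [630.2 315.4] [31.6 16.2] long axis deg 65.7 median [629.8 314.7] z 20.2 268
small
top [492.5 336.2] [15.6 30.6] long axis deg 160.1 median [492.5 335.8] z 17.0 312
large
top [552.4   6.2] [19.5 36.1] long axis deg 135.4 median [552.4   6.4] z 20.8 410
top [552.1   4.7] [19.5 35. ] long axis deg 134.1 median [551.2   3.6] z 20.8 378
trafo
top [439.3   0.9] [30.8 44.5] long axis deg 144.8 median [4.388e+02 2.000e-01] z 36.1 1087
PSU corner [[ 543.21968799 -419.96514705   60.        ]]
xyz [-0.288   0.4601  0.3805] rot [-0.0003  0.0011 -0.2547] from [ 531.  -223.4  290.2] j6 -2.03
```

```bash
python3 -m jog '[{"xyz":[-0.288,0.46,0.38],"delta_rot":[0,0,-0.233]},{"xyz":[-0.288,0.46,0.38],"delta_rot":[0,0,-0.233]},{"xyz":[-0.288,0.46,0.38],"delta_rot":[0,0,-0.233]},{"xyz":[-0.288,0.46,0.38],"delta_rot":[0,0,-0.233]},{"xyz":[-0.288,0.46,0.38],"delta_rot":[0,0,-0.233]},{"xyz":[-0.288,0.46,0.38],"delta_rot":[0,0,-0.233]},{"xyz":[-0.288,0.46,0.38],"delta_rot":[0,0,-0.233]},{"xyz":[-0.288,0.46,0.38],"delta_rot":[0,0,-0.233]}]' 50
python3 -m jog '[{"xyz":[0,0,0],"delta_rot":[0,0,0]},{"xyz":[0,0,0],"delta_rot":[0,0,0]}]'
python3 - <<'E'
from h import *
move((674.5,7,5),np.radians(97))
E
```

```text
time_s: 3.55
ee_pos: [675.0, 8.0, 98.6]
eef_rot: [0.0, -0.062, 0.998, 0.0]
contact_force: [0.7, -0.5, -0.0]
gripper_width: 50.0
grip_force: 0.0
time_s: 3.72
ee_pos: [673.6, 7.9, 96.5]
eef_rot: [-0.003, -0.063, 0.998, 0.0]
contact_force: [0.5, 0.5, -0.3]
gripper_width: 50.1
grip_force: 0.0
xyz [-0.0026 -0.0023  0.183 ] rot [ 0.0017 -0.01    0.0083] from [673.6   7.9  96.5] j6 -1.74
```

```bash
python3 -m jog '[{"xyz":[-0.002,-0.002,0.08],"delta_rot":[0,0,0]},{"xyz":[-0.002,-0.002,0.14],"delta_rot":[0,0,0]},{"xyz":[-0.002,-0.002,0.165],"delta_rot":[0,0,0]},{"xyz":[-0.002,-0.002,0.18],"delta_rot":[0,0,0]},{"xyz":[-0.002,-0.002,0.18],"delta_rot":[0,0,0]},{"xyz":[-0.002,-0.002,0.18],"delta_rot":[0,0,0]}]'
python3 -m jog '[{"xyz":[0,0,0],"delta_rot":[0,0,0]},{"xyz":[0,0,0],"delta_rot":[0,0,0]},{"xyz":[0,0,0],"delta_rot":[0,0,0]},{"xyz":[0,0,0],"delta_rot":[0,0,0]},{"xyz":[0,0,0],"delta_rot":[0,0,0]},{"xyz":[0,0,0],"delta_rot":[0,0,0]},{"xyz":[0,0,0],"delta_rot":[0,0,0]}]' 0
python3 -m jog '[{"xyz":[0,0,-0.07],"delta_rot":[0,0,0]},{"xyz":[0,0,-0.14],"delta_rot":[0,0,0]},{"xyz":[0,0,-0.18],"delta_rot":[0,0,0]},{"xyz":[0,0,-0.18],"delta_rot":[0,0,0]}]'
python3 - <<'E'
from h import *
move((546.3,-128.2,100),np.radians(93.3))
E
```

```text
time_s: 4.22
ee_pos: [676.6, 3.7, 12.0]
eef_rot: [0.001, -0.061, 0.998, -0.0]
contact_force: [0.5, -0.0, 1.0]
gripper_width: 49.9
grip_force: 0.0
time_s: 4.8
ee_pos: [676.9, 4.0, 12.2]
eef_rot: [0.002, -0.061, 0.998, -0.0]
contact_force: [-0.2, 0.1, 5.8]
gripper_width: 13.9
grip_force: 60.7
time_s: 5.13
ee_pos: [678.6, 4.0, 107.8]
eef_rot: [0.006, -0.061, 0.998, -0.001]
contact_force: [-0.2, -0.8, 0.9]
gripper_width: 14.1
grip_force: 60.0
xyz [ 0.295  -0.2301  0.0127] rot [-0.0029  0.0213  0.1234] from [678.6   4.  107.8] j6 -1.74
```

```bash
python3 -m jog '[{"xyz":[0.291,-0.23,0.01],"delta_rot":[0,0.02,0.123]},{"xyz":[0.291,-0.23,0.01],"delta_rot":[0,0.02,0.123]},{"xyz":[0.291,-0.23,0.01],"delta_rot":[0,0.02,0.123]},{"xyz":[0.291,-0.23,0.01],"delta_rot":[0,0.02,0.123]},{"xyz":[0.291,-0.23,0.01],"delta_rot":[0,0.02,0.123]},{"xyz":[0.291,-0.23,0.01],"delta_rot":[0,0.02,0.123]},{"xyz":[0.291,-0.23,0.01],"delta_rot":[0,0.02,0.123]},{"xyz":[0.291,-0.23,0.01],"delta_rot":[0,0.02,0.123]}]'
python3 - <<'E'
from h import *
move((548.6,-128.2,35),np.radians(93.3))
f=cam("wrist"); cv2.imwrite("pics/w3.png",f["color"][...,::-1])
E
```

```text
time_s: 5.8
ee_pos: [545.7, -127.3, 94.7]
eef_rot: [-0.005, -0.029, 1.0, -0.0]
contact_force: [0.7, -0.1, -0.9]
gripper_width: 14.0
grip_force: 60.0
xyz [-0.007  -0.0021  0.1194] rot [ 0.0003 -0.0192  0.0005] from [ 545.7 -127.3   94.7] j6 -1.92
```

View pics/w3.png

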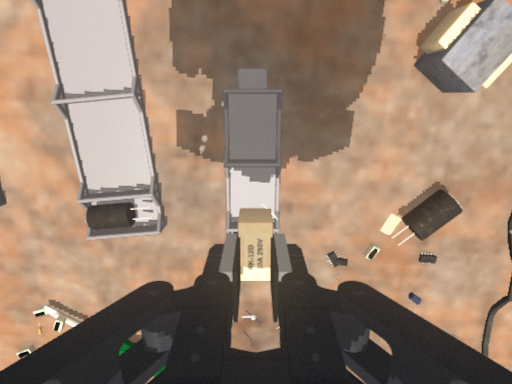

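w3: the cream relay is held level between the pads at (256,245). The relay tray lies straight beneath with its far bay at (253,195), and everything is lined up.

```bash
python3 -m jog '[{"xyz":[-0.006,-0.002,0.06],"delta_rot":[0,-0.02,0]},{"xyz":[-0.006,-0.002,0.12],"delta_rot":[0,-0.02,0]},{"xyz":[-0.006,-0.002,0.12],"delta_rot":[0,-0.02,0]},{"xyz":[-0.006,-0.002,0.12],"delta_rot":[0,-0.02,0]}]'
python3 - <<'E'
from h import *
move((548.6,-128.2,16),np.radians(93.3))
E
```

```text
time_s: 6.18
ee_pos: [546.7, -127.3, 32.7]
eef_rot: [-0.002, -0.03, 1.0, 0.001]
contact_force: [-0.3, -0.3, -0.2]
gripper_width: 13.6
grip_force: 60.0
xyz [-0.0038 -0.002   0.0335] rot [ 0.0029 -0.0091  0.0032] from [ 546.7 -127.3   32.7] j6 -1.92
```

```bash
python3 -m jog '[{"xyz":[-0.003,-0.002,0.015],"delta_rot":[0,0,0]},{"xyz":[-0.003,-0.002,0.026],"delta_rot":[0,0,0]},{"xyz":[-0.003,-0.002,0.033],"delta_rot":[0,0,0]},{"xyz":[-0.003,-0.002,0.033],"delta_rot":[0,0,0]},{"xyz":[-0.003,-0.002,0.033],"delta_rot":[0,0,0]}]'
python3 - <<'E'
from h import *
move((548.6,-128.2,15),np.radians(93.3))
E
```

```text
time_s: 6.6
ee_pos: [549.4, -129.6, 18.6]
eef_rot: [0.0, -0.029, 1.0, -0.0]
contact_force: [-0.2, 0.4, 0.2]
gripper_width: 13.6
grip_force: 60.0
xyz [0.0015 0.0029 0.0073] rot [-0.0008  0.0007  0.0003] from [ 549.4 -129.6   18.6] j6 -1.92
```

```bash
python3 -m jog '[{"xyz":[0,0,0.003],"delta_rot":[0,0,0]},{"xyz":[0,0,0.006],"delta_rot":[0,0,0]},{"xyz":[0,0,0.006],"delta_rot":[0,0,0]},{"xyz":[0,0,0.006],"delta_rot":[0,0,0]}]'
```

```text
time_s: 6.93
ee_pos: [549.2, -129.6, 15.4]
eef_rot: [0.0, -0.029, 1.0, -0.0]
contact_force: [0.4, 0.7, 1.1]
gripper_width: 14.1
grip_force: 60.0
```

```bash
python3 -m jog '[{"xyz":[0,0,0],"delta_rot":[0,0,0]},{"xyz":[0,0,0],"delta_rot":[0,0,0]},{"xyz":[0,0,0],"delta_rot":[0,0,0]},{"xyz":[0,0,0],"delta_rot":[0,0,0]}]' 30
python3 -m jog '[{"xyz":[0,0,-0.03],"delta_rot":[0,0,0]},{"xyz":[0,0,-0.1],"delta_rot":[0,0,0]},{"xyz":[0,0,-0.18],"delta_rot":[0,0,0]},{"xyz":[0,0,-0.26],"delta_rot":[0,0,0]},{"xyz":[0,0,-0.26],"delta_rot":[0,0,0]},{"xyz":[0,0,-0.26],"delta_rot":[0,0,0]}]'
python3 - <<'E'
from m import *
f=cam("wrist"); top(f,(546,-128),22,20,27)
cv2.imwrite("pics/w4.png",f["color"][...,::-1])
move((552,5,100),np.radians(45))
E
```

```text
time_s: 7.27
ee_pos: [549.3, -129.6, 15.3]
eef_rot: [0.0, -0.029, 1.0, -0.0]
contact_force: [-1.0, -0.1, 0.6]
gripper_width: 29.8
grip_force: 0.0
time_s: 7.77
ee_pos: [551.0, -130.1, 149.5]
eef_rot: [0.004, -0.029, 1.0, -0.001]
contact_force: [0.7, -0.6, -0.8]
gripper_width: 30.3
grip_force: 0.0
top [ 546.9 -123.2] [29.5 25.1] long axis deg 3.0 median [ 547.4 -128. ] z 23.0 651
xyz [-0.0196  0.2689  0.0929] rot [-3.0000e-04  5.7000e-03  1.6103e+00] from [ 549.8 -129.8  146.6] j6 -1.92
```

View pics/w4.png

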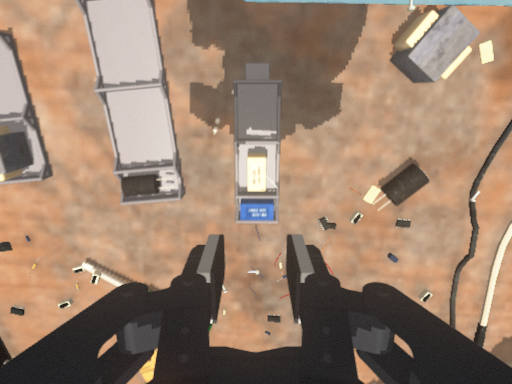

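w4: the cream relay stands in the far relay bay at (257,172), upright. The median of its top is (547,-128), z 23. Next is the large capacitor.

```bash
python3 -m jog '[{"xyz":[-0.02,0.269,0.07],"delta_rot":[0,0,1]},{"xyz":[-0.02,0.269,0.07],"delta_rot":[0,0,1]},{"xyz":[-0.02,0.269,0.07],"delta_rot":[0,0,1]},{"xyz":[-0.02,0.269,0.07],"delta_rot":[0,0,1]},{"xyz":[-0.02,0.269,0.07],"delta_rot":[0,0,1]},{"xyz":[-0.02,0.269,0.07],"delta_rot":[0,0,1]}]' 50 >/dev/null
python3 -m jog '[{"xyz":[0,0,0],"delta_rot":[0,0,0.61]},{"xyz":[0,0,0],"delta_rot":[0,0,0.61]},{"xyz":[0,0,0],"delta_rot":[0,0,0.61]},{"xyz":[0,0,0],"delta_rot":[0,0,0.61]},{"xyz":[0,0,0],"delta_rot":[0,0,0.61]}]'
python3 - <<'E'
from m import *
move((552,5,12),np.radians(45))
E
```

```text
time_s: 8.73
ee_pos: [551.1, 4.7, 109.3]
eef_rot: [-0.001, 0.381, 0.924, -0.0]
contact_force: [0.0, -0.4, -0.6]
gripper_width: 50.0
grip_force: 0.0
xyz [-0.001   0.002   0.1945] rot [-0.0025 -0.0014  0.0056] from [551.1   4.7 109.3] j6 -0.84
```

```bash
python3 -m jog '[{"xyz":[-0.001,0.002,0.08],"delta_rot":[0,0,0]},{"xyz":[-0.001,0.002,0.15],"delta_rot":[0,0,0]},{"xyz":[-0.001,0.002,0.185],"delta_rot":[0,0,0]},{"xyz":[-0.001,0.002,0.202],"delta_rot":[0,0,0]},{"xyz":[-0.001,0.002,0.202],"delta_rot":[0,0,0]},{"xyz":[-0.001,0.002,0.202],"delta_rot":[0,0,0]},{"xyz":[-0.001,0.002,0.202],"delta_rot":[0,0,0]}]'
python3 - <<'E'
from m import *
move((552,5,6),np.radians(45))
E
```

```text
time_s: 9.32
ee_pos: [553.9, 5.4, 11.4]
eef_rot: [0.002, 0.382, 0.924, 0.0]
contact_force: [0.4, -0.4, 0.8]
gripper_width: 50.3
grip_force: 0.0
xyz [ 0.0021 -0.0033  0.0107] rot [0.0038 0.0052 0.0016] from [553.9   5.4  11.4] j6 -0.84
```

```bash
python3 -m jog '[{"xyz":[0.002,-0.003,0.005],"delta_rot":[0,0,0]},{"xyz":[0.002,-0.003,0.01],"delta_rot":[0,0,0]},{"xyz":[0.002,-0.003,0.01],"delta_rot":[0,0,0]}]' | head -4
python3 -m jog '[{"xyz":[0,0,0],"delta_rot":[0,0,0]},{"xyz":[0,0,0],"delta_rot":[0,0,0]},{"xyz":[0,0,0],"delta_rot":[0,0,0]},{"xyz":[0,0,0],"delta_rot":[0,0,0]},{"xyz":[0,0,0],"delta_rot":[0,0,0]},{"xyz":[0,0,0],"delta_rot":[0,0,0]}]' 0
python3 -m jog '[{"xyz":[0,0,-0.07],"delta_rot":[0,0,0]},{"xyz":[0,0,-0.14],"delta_rot":[0,0,0]},{"xyz":[0,0,-0.18],"delta_rot":[0,0,0]},{"xyz":[0,0,-0.18],"delta_rot":[0,0,0]}]'
python3 - <<'E'
from h import *
move((517.7,-231.5,100),np.radians(98.5))
E
```

```text
time_s: 9.57
ee_pos: [551.0, 5.2, 4.6]
eef_rot: [0.0, 0.382, 0.924, -0.0]
contact_force: [-0.6, -1.3, -0.2]
time_s: 10.07
ee_pos: [551.1, 5.2, 4.7]
eef_rot: [0.0, 0.383, 0.924, -0.0]
contact_force: [0.3, 0.6, 2.9]
gripper_width: 19.8
grip_force: 58.9
time_s: 10.4
ee_pos: [553.5, 5.2, 100.3]
eef_rot: [0.004, 0.383, 0.924, 0.001]
contact_force: [0.8, -0.8, 0.0]
gripper_width: 19.6
grip_force: 58.9
xyz [-0.284  -0.3853  0.0004] rot [ 0.0042  0.018  -1.7829] from [553.5   5.2 100.3] j6 -0.84
```

```bash
python3 -m jog '[{"xyz":[-0.284,-0.385,0],"delta_rot":[0,0,-1]},{"xyz":[-0.284,-0.385,0],"delta_rot":[0,0,-1]},{"xyz":[-0.284,-0.385,0],"delta_rot":[0,0,-1]},{"xyz":[-0.284,-0.385,0],"delta_rot":[0,0,-1]},{"xyz":[-0.284,-0.385,0],"delta_rot":[0,0,-1]},{"xyz":[-0.284,-0.385,0],"delta_rot":[0,0,-1]},{"xyz":[-0.284,-0.385,0],"delta_rot":[0,0,-1]}]'  >/dev/null
python3 -m jog '[{"xyz":[0,0,0.04],"delta_rot":[0,0,-0.78]},{"xyz":[0,0,0.08],"delta_rot":[0,0,-0.78]},{"xyz":[0,0,0.12],"delta_rot":[0,0,-0.78]},{"xyz":[0,0,0.12],"delta_rot":[0,0,-0.78]},{"xyz":[0,0,0.12],"delta_rot":[0,0,-0.78]}]'
python3 - <<'E'
from m import *
move((517.7,-231.5,10),np.radians(98.5))
E
```

```text
time_s: 11.4
ee_pos: [513.5, -230.1, 31.0]
eef_rot: [-0.002, -0.074, 0.997, 0.001]
contact_force: [0.6, -0.0, 0.1]
gripper_width: 19.8
grip_force: 59.0
xyz [-0.0081 -0.0041  0.042 ] rot [ 0.0058 -0.0084 -0.0012] from [ 513.5 -230.1   31. ] j6 -2.2
```

```bash
python3 -m jog '[{"xyz":[-0.006,-0.003,0.015],"delta_rot":[0,0,0]},{"xyz":[-0.006,-0.003,0.03],"delta_rot":[0,0,0]},{"xyz":[-0.006,-0.003,0.036],"delta_rot":[0,0,0]},{"xyz":[-0.006,-0.003,0.036],"delta_rot":[0,0,0]},{"xyz":[-0.006,-0.003,0.036],"delta_rot":[0,0,0]}]'
python3 - <<'E'
from m import *
move((517.7,-231.5,8),np.radians(98.5))
E
```

```text
time_s: 11.82
ee_pos: [518.2, -232.2, 16.1]
eef_rot: [-0.0, -0.073, 0.997, -0.0]
contact_force: [-0.2, -1.4, 0.0]
gripper_width: 19.5
grip_force: 59.0
xyz [0.0009 0.0015 0.0163] rot [-0.0003 -0.0006 -0.0036] from [ 518.2 -232.2   16.1] j6 -2.2
```

```bash
python3 -m jog '[{"xyz":[0,0,0.007],"delta_rot":[0,0,0]},{"xyz":[0,0,0.013],"delta_rot":[0,0,0]},{"xyz":[0,0,0.013],"delta_rot":[0,0,0]},{"xyz":[0,0,0.013],"delta_rot":[0,0,0]}]'
```

```text
time_s: 12.15
ee_pos: [518.1, -232.3, 9.6]
eef_rot: [-0.0, -0.073, 0.997, -0.0]
contact_force: [0.0, -0.3, 0.1]
gripper_width: 19.5
grip_force: 59.0
```

Now down 2 mm more, release, rise, and look.

```bash
python3 -m jog '[{"xyz":[0,0,0.002],"delta_rot":[0,0,0]},{"xyz":[0,0,0.004],"delta_rot":[0,0,0]},{"xyz":[0,0,0.004],"delta_rot":[0,0,0]},{"xyz":[0,0,0.004],"delta_rot":[0,0,0]}]'
python3 -m jog '[{"xyz":[0,0,0],"delta_rot":[0,0,0]},{"xyz":[0,0,0],"delta_rot":[0,0,0]},{"xyz":[0,0,0],"delta_rot":[0,0,0]},{"xyz":[0,0,0],"delta_rot":[0,0,0]}]' 32
python3 -m jog '[{"xyz":[0,0,-0.03],"delta_rot":[0,0,0]},{"xyz":[0,0,-0.1],"delta_rot":[0,0,0]},{"xyz":[0,0,-0.18],"delta_rot":[0,0,0]},{"xyz":[0,0,-0.26],"delta_rot":[0,0,0]},{"xyz":[0,0,-0.26],"delta_rot":[0,0,0]},{"xyz":[0,0,-0.26],"delta_rot":[0,0,0]}]'
python3 - <<'E'
from m import *
f=cam("wrist"); top(f,(517,-231),24,19.5,27)
cv2.imwrite("pics/w5.png",f["color"][...,::-1])
move((630,315.2,110),np.radians(155.5))
E
```

```text
time_s: 12.48
ee_pos: [518.3, -232.3, 7.9]
eef_rot: [0.0, -0.073, 0.997, -0.0]
contact_force: [0.8, -0.7, -0.4]
gripper_width: 19.5
grip_force: 59.0
time_s: 12.82
ee_pos: [518.3, -232.3, 7.9]
eef_rot: [0.0, -0.073, 0.997, -0.0]
contact_force: [-0.8, -0.3, 0.0]
gripper_width: 31.9
grip_force: 0.0
time_s: 13.32
ee_pos: [520.0, -233.1, 142.0]
eef_rot: [0.003, -0.073, 0.997, -0.002]
contact_force: [0.1, -0.8, -1.3]
gripper_width: 32.2
grip_force: 0.0
top [ 520.6 -230.7] [35.8 19.5] long axis deg 7.9 median [ 519.6 -231. ] z 23.8 920
xyz [-0.38    1.0513  0.0571] rot [-0.0056  0.0021 -1.903 ] from [ 518.9 -232.5  139.1] j6 -2.2
```

View pics/w5.png

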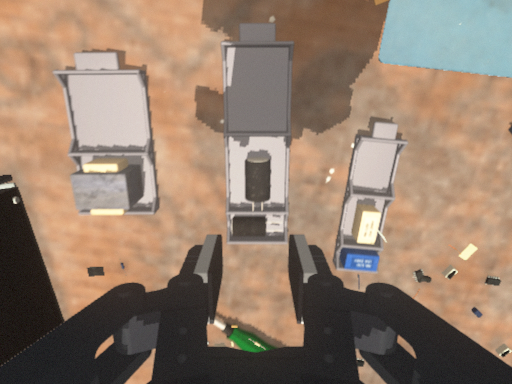

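w5: the large capacitor lies along its bay at (257,178), top at z 23.8, and the transformer bay at (110,110) is clear. Next is the blue relay.

```bash
python3 -m jog '[{"xyz":[-0.36,1,0],"delta_rot":[0,0,-1]},{"xyz":[-0.36,1,0],"delta_rot":[0,0,-1]},{"xyz":[-0.36,1,0],"delta_rot":[0,0,-1]},{"xyz":[-0.36,1,0],"delta_rot":[0,0,-1]},{"xyz":[-0.36,1,0],"delta_rot":[0,0,-1]},{"xyz":[-0.36,1,0],"delta_rot":[0,0,-1]},{"xyz":[-0.36,1,0],"delta_rot":[0,0,-1]},{"xyz":[-0.36,1,0],"delta_rot":[0,0,-1]}]' 50
python3 - <<'E'
from m import *
move((630,315.2,120),np.radians(155.5))
E
```

```text
time_s: 14.03
ee_pos: [583.2, 96.5, 135.3]
eef_rot: [-0.002, -0.329, 0.944, 0.0]
contact_force: [0.6, -0.4, 0.3]
gripper_width: 50.0
grip_force: 0.0
xyz [-0.3453  0.2845  0.0298] rot [ 0.0043 -0.0053 -0.903 ] from [583.2  96.5 135.3] j6 -2.13
```

```bash
python3 -m jog '[{"xyz":[-0.345,0.284,0.03],"delta_rot":[0,0,-0.9]},{"xyz":[-0.345,0.284,0.03],"delta_rot":[0,0,-0.9]},{"xyz":[-0.345,0.284,0.03],"delta_rot":[0,0,-0.9]},{"xyz":[-0.345,0.284,0.03],"delta_rot":[0,0,-0.9]},{"xyz":[-0.345,0.284,0.03],"delta_rot":[0,0,-0.9]},{"xyz":[-0.345,0.284,0.03],"delta_rot":[0,0,-0.9]},{"xyz":[-0.345,0.284,0.03],"delta_rot":[0,0,-0.9]},{"xyz":[-0.345,0.284,0.03],"delta_rot":[0,0,-0.9]}]' >/dev/null
python3 - <<'E'
from m import *
f=cam("wrist"); top(f,(630,315),30,17,24)
cv2.imwrite("pics/w6.png",f["color"][...,::-1])
move((630,315.2,10),np.radians(155.5))
E
```

```text
top [629.6 315. ] [30.2 15.9] long axis deg 65.2 median [629.4 314.8] z 20.1 759
xyz [-0.0059  0.0027  0.2208] rot [ 0.0034 -0.0065 -0.0026] from [630.4 312.2 120.4] j6 -2.3
```

View pics/w6.png

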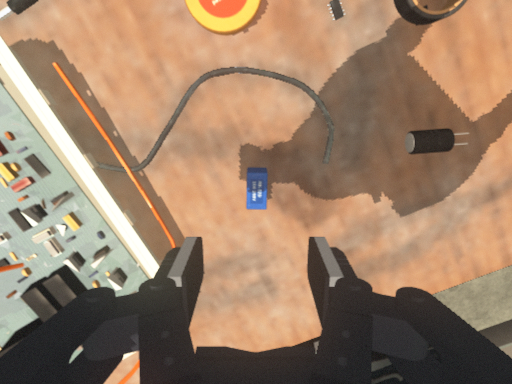

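w6: the blue relay is at (257,188), in line between the fingers. The control box edge is on the left, so I'll check its clearance.

Run:
```python
from m import *
f=cam("wrist"); W=wpts(f)[:375,:].reshape(-1,3)
import pickle
W=np.r_[W, wpts(pickle.load(open("w1.pkl","rb")))[:380].reshape(-1,3)]
a=np.radians(155.5); y=np.array([np.cos(a),np.sin(a)]); x=np.array([y[1],-y[0]])
d=W[:,:2]-[630,315]; ty=d@y; tx=d@x
for lo in range(-120,-20,10):
    m=(ty>lo)&(ty<lo+10)&(abs(tx)<45)&(W[:,2]<95)
    print(lo, np.nanpercentile(W[m,2],[50,98]).round(0) if m.sum() else None, m.sum(), end=" | ")
```

```text
-120 [32. 56.] 2805 | -110 [ 4. 53.] 2436 | -100 [ 1. 43.] 2292 | -90 [ 0. 42.] 1787 | -80 [ 0. 17.] 1750 | -70 [ 0. 14.] 1660 | -60 [0. 2.] 1630 | -50 [0. 2.] 1628 | -40 [0. 2.] 1640 | -30 [0. 2.] 1640 |
```

```bash
python3 -m jog '[{"xyz":[-0.005,0.003,0.08],"delta_rot":[0,0,0]},{"xyz":[-0.005,0.003,0.16],"delta_rot":[0,0,0]},{"xyz":[-0.005,0.003,0.2],"delta_rot":[0,0,0]},{"xyz":[-0.005,0.003,0.218],"delta_rot":[0,0,0]},{"xyz":[-0.005,0.003,0.218],"delta_rot":[0,0,0]},{"xyz":[-0.005,0.003,0.218],"delta_rot":[0,0,0]},{"xyz":[-0.005,0.003,0.218],"delta_rot":[0,0,0]}]'
python3 - <<'E'
from m import *
move((629.8,315,9),np.radians(155.5))
E
```

```text
time_s: 15.38
ee_pos: [632.4, 315.8, 17.0]
eef_rot: [0.002, -0.54, 0.842, -0.001]
contact_force: [-0.3, -0.6, 1.0]
gripper_width: 50.2
grip_force: 0.0
xyz [0.0036 0.004  0.0159] rot [-0.0063  0.0061 -0.0046] from [632.4 315.8  17. ] j6 -2.3
```

```bash
python3 -m jog '[{"xyz":[0.003,0.003,0.008],"delta_rot":[0,0,0]},{"xyz":[0.003,0.003,0.014],"delta_rot":[0,0,0]},{"xyz":[0.003,0.003,0.014],"delta_rot":[0,0,0]},{"xyz":[0.003,0.003,0.014],"delta_rot":[0,0,0]}]'
python3 -m jog '[{"xyz":[0,0,0],"delta_rot":[0,0,0]},{"xyz":[0,0,0],"delta_rot":[0,0,0]},{"xyz":[0,0,0],"delta_rot":[0,0,0]},{"xyz":[0,0,0],"delta_rot":[0,0,0]},{"xyz":[0,0,0],"delta_rot":[0,0,0]},{"xyz":[0,0,0],"delta_rot":[0,0,0]},{"xyz":[0,0,0],"delta_rot":[0,0,0]}]' 0
python3 -m jog '[{"xyz":[0,0,-0.07],"delta_rot":[0,0,0]},{"xyz":[0,0,-0.14],"delta_rot":[0,0,0]},{"xyz":[0,0,-0.2],"delta_rot":[0,0,0]},{"xyz":[0,0,-0.2],"delta_rot":[0,0,0]},{"xyz":[0,0,-0.2],"delta_rot":[0,0,0]}]'
python3 - <<'E'
from h import *
move((497.4,-131,100),np.radians(93.3))
E
```

```text
time_s: 15.72
ee_pos: [628.7, 315.1, 6.8]
eef_rot: [-0.0, -0.54, 0.841, -0.0]
contact_force: [-0.3, -0.0, 0.2]
gripper_width: 50.2
grip_force: 0.0
time_s: 16.3
ee_pos: [629.0, 315.2, 7.0]
eef_rot: [0.0, -0.54, 0.841, -0.0]
contact_force: [0.8, -0.8, 1.9]
gripper_width: 13.9
grip_force: 62.5
time_s: 16.72
ee_pos: [630.0, 315.6, 110.0]
eef_rot: [0.003, -0.54, 0.841, -0.001]
contact_force: [-0.7, -0.2, -1.4]
gripper_width: 14.5
grip_force: 62.3
xyz [ 0.9227 -0.1305  0.017 ] rot [-0.0027  0.0106  2.0703] from [630.  315.6 110. ] j6 -2.3
```

```bash
python3 -m jog '[{"xyz":[0.92,-0.13,0],"delta_rot":[0,0,1]},{"xyz":[0.92,-0.13,0],"delta_rot":[0,0,1]},{"xyz":[0.92,-0.13,0],"delta_rot":[0,0,1]},{"xyz":[0.92,-0.13,0],"delta_rot":[0,0,1]},{"xyz":[0.92,-0.13,0],"delta_rot":[0,0,1]},{"xyz":[0.92,-0.13,0],"delta_rot":[0,0,1]},{"xyz":[0.92,-0.13,0],"delta_rot":[0,0,1]},{"xyz":[0.92,-0.13,0],"delta_rot":[0,0,1]}]'
python3 - <<'E'
from h import *
move((497.4,-131,80),np.radians(93.3))
E
```

```text
time_s: 17.38
ee_pos: [531.8, -6.0, 104.3]
eef_rot: [-0.002, -0.304, 0.953, 0.0]
contact_force: [0.7, -0.6, 0.3]
gripper_width: 14.2
grip_force: 62.3
xyz [ 0.2008 -0.1639  0.049 ] rot [ 0.0019 -0.0064  1.0709] from [531.8  -6.  104.3] j6 -2.26
```

```bash
python3 -m jog '[{"xyz":[0.2,-0.163,0.03],"delta_rot":[0,0,1]},{"xyz":[0.2,-0.163,0.03],"delta_rot":[0,0,1]},{"xyz":[0.2,-0.163,0.03],"delta_rot":[0,0,1]},{"xyz":[0.2,-0.163,0.03],"delta_rot":[0,0,1]},{"xyz":[0.2,-0.163,0.03],"delta_rot":[0,0,1]},{"xyz":[0.2,-0.163,0.03],"delta_rot":[0,0,1]}]' >/dev/null
python3 -m jog '[{"xyz":[0,0,0.05],"delta_rot":[0,0,0.07]},{"xyz":[0,0,0.11],"delta_rot":[0,0,0.07]},{"xyz":[0,0,0.11],"delta_rot":[0,0,0.07]},{"xyz":[0,0,0.11],"delta_rot":[0,0,0.07]}]'
python3 - <<'E'
from h import *
move((497.4,-131,13),np.radians(93.3))
E
```

```text
time_s: 18.22
ee_pos: [498.2, -126.9, 34.7]
eef_rot: [-0.002, -0.031, 1.0, 0.001]
contact_force: [-0.1, -1.2, 0.6]
gripper_width: 14.1
grip_force: 62.3
xyz [ 0.002  -0.0081  0.0434] rot [ 0.0037 -0.0093  0.0091] from [ 498.2 -126.9   34.7] j6 -1.95
```

```bash
python3 -m jog '[{"xyz":[0.002,-0.006,0],"delta_rot":[0,0,0]},{"xyz":[0.002,-0.006,0.02],"delta_rot":[0,0,0]},{"xyz":[0.002,-0.006,0.036],"delta_rot":[0,0,0]},{"xyz":[0.002,-0.006,0.036],"delta_rot":[0,0,0]},{"xyz":[0.002,-0.006,0.036],"delta_rot":[0,0,0]}]'
python3 - <<'E'
from h import *
move((497.4,-131,10),np.radians(93.3))
E
```

```text
time_s: 18.63
ee_pos: [498.4, -131.8, 18.3]
eef_rot: [-0.0, -0.029, 1.0, 0.0]
contact_force: [0.0, 0.1, 0.3]
gripper_width: 13.9
grip_force: 62.3
xyz [0.0018 0.0016 0.0167] rot [ 0.0001 -0.0018  0.0007] from [ 498.4 -131.8   18.3] j6 -1.95
```

```bash
python3 -m jog '[{"xyz":[0.001,0.001,0.008],"delta_rot":[0,0,0]},{"xyz":[0.001,0.001,0.012],"delta_rot":[0,0,0]},{"xyz":[0.001,0.001,0.015],"delta_rot":[0,0,0]},{"xyz":[0.001,0.001,0.015],"delta_rot":[0,0,0]},{"xyz":[0.001,0.001,0.015],"delta_rot":[0,0,0]}]'
python3 -m jog '[{"xyz":[0,0,0],"delta_rot":[0,0,0]},{"xyz":[0,0,0],"delta_rot":[0,0,0]},{"xyz":[0,0,0],"delta_rot":[0,0,0]},{"xyz":[0,0,0],"delta_rot":[0,0,0]}]' 28
python3 -m jog '[{"xyz":[0,0,-0.03],"delta_rot":[0,0,0]},{"xyz":[0,0,-0.1],"delta_rot":[0,0,0]},{"xyz":[0,0,-0.18],"delta_rot":[0,0,0]},{"xyz":[0,0,-0.26],"delta_rot":[0,0,0]},{"xyz":[0,0,-0.26],"delta_rot":[0,0,0]},{"xyz":[0,0,-0.26],"delta_rot":[0,0,0]}]'
python3 - <<'E'
from m import *
f=cam("wrist"); top(f,(497.4,-131),22,20,27);top(f,(546.4,-128),22,20,27)
cv2.imwrite("pics/w7.png",f["color"][...,::-1])
move((492.5,336,120),np.radians(70))
E
```

```text
time_s: 19.05
ee_pos: [498.2, -131.4, 11.2]
eef_rot: [-0.0, -0.029, 1.0, -0.0]
contact_force: [-0.0, 0.9, -0.4]
gripper_width: 14.2
grip_force: 62.3
time_s: 19.38
ee_pos: [498.3, -131.5, 11.4]
eef_rot: [0.0, -0.029, 1.0, -0.0]
contact_force: [0.5, -0.1, -0.2]
gripper_width: 27.9
grip_force: 0.0
time_s: 19.88
ee_pos: [499.8, -131.9, 145.1]
eef_rot: [0.003, -0.029, 1.0, -0.001]
contact_force: [-0.3, -0.3, -1.0]
gripper_width: 28.2
grip_force: 0.0
top [ 498.2 -129.8] [29.7 15.4] long axis deg 3.4 median [ 497.4 -130. ] z 23.1 648
top [ 547.  -123.5] [30.6 25.3] long axis deg 4.1 median [ 547.4 -128. ] z 23.0 597
xyz [-0.0415  0.9343  0.0436] rot [-0.0014  0.0047  0.7771] from [ 498.7 -131.5  142.3] j6 -1.95
```

View pics/w7.png

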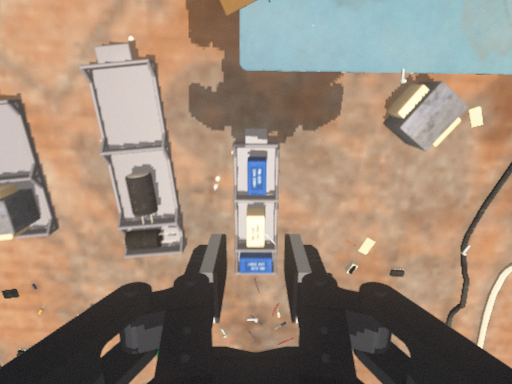

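w7: both relays stand in their bays, blue at (257,174) and cream at (256,225), tops at z 23. Next is the small capacitor.

```bash
python3 -m jog '[{"xyz":[-0.041,0.934,0],"delta_rot":[0,0,0.777]},{"xyz":[-0.041,0.934,0],"delta_rot":[0,0,0.777]},{"xyz":[-0.041,0.934,0],"delta_rot":[0,0,0.777]},{"xyz":[-0.041,0.934,0],"delta_rot":[0,0,0.777]},{"xyz":[-0.041,0.934,0],"delta_rot":[0,0,0.777]},{"xyz":[-0.041,0.934,0],"delta_rot":[0,0,0.777]},{"xyz":[-0.041,0.934,0],"delta_rot":[0,0,0.777]},{"xyz":[-0.041,0.934,0],"delta_rot":[0,0,0.777]}]' 50
python3 - <<'E'
from m import *
move((492.5,336,110),np.radians(70))
E
```

```text
time_s: 20.6
ee_pos: [492.5, 190.1, 138.7]
eef_rot: [-0.002, 0.174, 0.985, -0.001]
contact_force: [1.7, 0.5, -0.2]
gripper_width: 50.2
grip_force: 0.0
xyz [0.0996 0.2743 0.057 ] rot [-0.0048 -0.005  -0.0001] from [492.5 190.1 138.7] j6 -0.92
```

```bash
python3 -m jog '[{"xyz":[0.1,0.27,0.04],"delta_rot":[0,0,0]},{"xyz":[0.1,0.27,0.04],"delta_rot":[0,0,0]},{"xyz":[0.1,0.27,0.04],"delta_rot":[0,0,0]},{"xyz":[0.1,0.27,0.04],"delta_rot":[0,0,0]},{"xyz":[0.1,0.27,0.04],"delta_rot":[0,0,0]},{"xyz":[0.1,0.27,0.04],"delta_rot":[0,0,0]},{"xyz":[0.1,0.27,0.04],"delta_rot":[0,0,0]}]'
python3 - <<'E'
from m import *
f=cam("wrist"); top(f,(492.5,336),27,14,22)
move((492.5,336,10),np.radians(70))
E
```

```text
time_s: 21.18
ee_pos: [492.6, 331.3, 119.5]
eef_rot: [-0.001, 0.174, 0.985, -0.001]
contact_force: [0.0, -0.7, -0.0]
gripper_width: 50.1
grip_force: 0.0
top [492.5 336.7] [15.9 30.4] long axis deg 159.7 median [491.8 336.9] z 17.0 695
xyz [0.0043 0.0094 0.2204] rot [-0.0037 -0.001  -0.0021] from [493.  331.1 120.2] j6 -0.69
```

```bash
python3 -m jog '[{"xyz":[0.004,0.009,0.08],"delta_rot":[0,0,0]},{"xyz":[0.004,0.009,0.16],"delta_rot":[0,0,0]},{"xyz":[0.004,0.009,0.2],"delta_rot":[0,0,0]},{"xyz":[0.004,0.009,0.216],"delta_rot":[0,0,0]},{"xyz":[0.004,0.009,0.216],"delta_rot":[0,0,0]},{"xyz":[0.004,0.009,0.216],"delta_rot":[0,0,0]},{"xyz":[0.004,0.009,0.216],"delta_rot":[0,0,0]}]'
python3 - <<'E'
from m import *
move((492.3,336.5,4),np.radians(70))
E
```

```text
time_s: 21.82
ee_pos: [494.4, 337.5, 16.0]
eef_rot: [0.002, 0.174, 0.985, 0.001]
contact_force: [0.1, 1.3, 1.7]
gripper_width: 50.1
grip_force: 0.0
xyz [ 0.0032 -0.0035  0.024 ] rot [ 0.0058  0.0055 -0.0016] from [494.4 337.5  16. ] j6 -0.68
```

```bash
python3 -m jog '[{"xyz":[0.003,-0.002,0.01],"delta_rot":[0,0,0]},{"xyz":[0.003,-0.002,0.02],"delta_rot":[0,0,0]},{"xyz":[0.003,-0.002,0.02],"delta_rot":[0,0,0]},{"xyz":[0.003,-0.002,0.02],"delta_rot":[0,0,0]}]'
python3 -m jog '[{"xyz":[0,0,0],"delta_rot":[0,0,0]},{"xyz":[0,0,0],"delta_rot":[0,0,0]},{"xyz":[0,0,0],"delta_rot":[0,0,0]},{"xyz":[0,0,0],"delta_rot":[0,0,0]},{"xyz":[0,0,0],"delta_rot":[0,0,0]},{"xyz":[0,0,0],"delta_rot":[0,0,0]},{"xyz":[0,0,0],"delta_rot":[0,0,0]}]' 0
python3 -m jog '[{"xyz":[0,0,-0.07],"delta_rot":[0,0,0]},{"xyz":[0,0,-0.14],"delta_rot":[0,0,0]},{"xyz":[0,0,-0.2],"delta_rot":[0,0,0]},{"xyz":[0,0,-0.2],"delta_rot":[0,0,0]},{"xyz":[0,0,-0.2],"delta_rot":[0,0,0]}]'
python3 - <<'E'
from h import *
move((449.4,-241.7,100),np.radians(98.5))
E
```

```text
time_s: 22.15
ee_pos: [490.8, 336.8, 2.9]
eef_rot: [-0.0, 0.174, 0.985, -0.0]
contact_force: [0.5, 0.7, -0.5]
gripper_width: 50.4
grip_force: 0.0
time_s: 22.73
ee_pos: [491.3, 337.0, 3.6]
eef_rot: [0.0, 0.174, 0.985, 0.0]
contact_force: [-0.1, 0.3, 2.5]
gripper_width: 15.5
grip_force: 58.8
time_s: 23.15
ee_pos: [492.2, 337.5, 105.8]
eef_rot: [0.002, 0.174, 0.985, 0.001]
contact_force: [-0.4, -0.5, -1.4]
gripper_width: 16.0
grip_force: 58.8
xyz [-0.3158 -1.1178  0.0088] rot [ 0.005   0.0078 -0.9501] from [492.2 337.5 105.8] j6 -0.68
```

```bash
python3 -m jog '[{"xyz":[-0.2825,-1,0],"delta_rot":[0,0,-0.95]},{"xyz":[-0.2825,-1,0],"delta_rot":[0,0,-0.95]},{"xyz":[-0.2825,-1,0],"delta_rot":[0,0,-0.95]},{"xyz":[-0.2825,-1,0],"delta_rot":[0,0,-0.95]},{"xyz":[-0.2825,-1,0],"delta_rot":[0,0,-0.95]},{"xyz":[-0.2825,-1,0],"delta_rot":[0,0,-0.95]},{"xyz":[-0.2825,-1,0],"delta_rot":[0,0,-0.95]},{"xyz":[-0.2825,-1,0],"delta_rot":[0,0,-0.95]}]'
python3 - <<'E'
from m import *
move((449.4,-241.7,90),np.radians(98.5))
E
```

```text
time_s: 23.82
ee_pos: [465.5, 10.0, 101.1]
eef_rot: [-0.002, -0.074, 0.997, -0.0]
contact_force: [1.4, -1.0, -0.1]
gripper_width: 15.6
grip_force: 58.9
xyz [ 0.1065 -0.493   0.0225] rot [ 0.0004 -0.0058  0.0008] from [465.5  10.  101.1] j6 -1.77
```

```bash
python3 -m jog '[{"xyz":[0.106,-0.487,0],"delta_rot":[0,0,0]},{"xyz":[0.106,-0.487,0],"delta_rot":[0,0,0]},{"xyz":[0.106,-0.487,0],"delta_rot":[0,0,0]},{"xyz":[0.106,-0.487,0],"delta_rot":[0,0,0]},{"xyz":[0.106,-0.487,0],"delta_rot":[0,0,0]},{"xyz":[0.106,-0.487,0],"delta_rot":[0,0,0]},{"xyz":[0.106,-0.487,0],"delta_rot":[0,0,0]},{"xyz":[0.106,-0.487,0],"delta_rot":[0,0,0]}]' >/dev/null
python3 -m jog '[{"xyz":[0,0,0.06],"delta_rot":[0,0,0]},{"xyz":[0,0,0.12],"delta_rot":[0,0,0]},{"xyz":[0,0,0.12],"delta_rot":[0,0,0]},{"xyz":[0,0,0.12],"delta_rot":[0,0,0]}]'
python3 - <<'E'
from h import *
move((449.4,-241.7,10),np.radians(98.5))
E
```

```text
time_s: 24.82
ee_pos: [449.2, -234.7, 40.8]
eef_rot: [-0.002, -0.075, 0.997, 0.002]
contact_force: [-0.2, 0.4, 0.5]
gripper_width: 15.7
grip_force: 59.0
xyz [ 0.0015 -0.0141  0.0616] rot [ 0.0075 -0.0088  0.003 ] from [ 449.2 -234.7   40.8] j6 -2.27
```

```bash
python3 -m jog '[{"xyz":[0.0015,-0.011,0],"delta_rot":[0,0,0]},{"xyz":[0.0015,-0.011,0.025],"delta_rot":[0,0,0]},{"xyz":[0.0015,-0.011,0.046],"delta_rot":[0,0,0]},{"xyz":[0.0015,-0.011,0.053],"delta_rot":[0,0,0]},{"xyz":[0.0015,-0.011,0.053],"delta_rot":[0,0,0]},{"xyz":[0.0015,-0.011,0.053],"delta_rot":[0,0,0]}]'
python3 - <<'E'
from h import *
move((449.4,-241.7,7),np.radians(98.5))
E
```

```text
time_s: 25.32
ee_pos: [450.6, -242.4, 16.6]
eef_rot: [-0.0, -0.074, 0.997, 0.0]
contact_force: [1.2, -0.5, 0.1]
gripper_width: 15.5
grip_force: 59.0
xyz [0.0022 0.0017 0.0191] rot [ 0.0004 -0.0011 -0.    ] from [ 450.6 -242.4   16.6] j6 -2.28
```

```bash
python3 -m jog '[{"xyz":[0,0,0.008],"delta_rot":[0,0,0]},{"xyz":[0,0,0.014],"delta_rot":[0,0,0]},{"xyz":[0,0,0.019],"delta_rot":[0,0,0]},{"xyz":[0,0,0.019],"delta_rot":[0,0,0]},{"xyz":[0,0,0.019],"delta_rot":[0,0,0]}]'
python3 -m jog '[{"xyz":[0,0,0],"delta_rot":[0,0,0]},{"xyz":[0,0,0],"delta_rot":[0,0,0]},{"xyz":[0,0,0],"delta_rot":[0,0,0]},{"xyz":[0,0,0],"delta_rot":[0,0,0]}]' 28
python3 -m jog '[{"xyz":[0,0,-0.03],"delta_rot":[0,0,0]},{"xyz":[0,0,-0.1],"delta_rot":[0,0,0]},{"xyz":[0,0,-0.18],"delta_rot":[0,0,0]},{"xyz":[0,0,-0.28],"delta_rot":[0,0,0]},{"xyz":[0,0,-0.28],"delta_rot":[0,0,0]},{"xyz":[0,0,-0.28],"delta_rot":[0,0,0]}]'
python3 - <<'E'
from m import *
f=cam("wrist"); top(f,(449.4,-241.7),24,17,25); top(f,(518,-231.7),24,19.5,25)
cv2.imwrite("pics/w8.png",f["color"][...,::-1])
move((439.2,0.6,140),np.radians(-35.2))
E
```

```text
time_s: 25.73
ee_pos: [450.7, -242.5, 7.2]
eef_rot: [-0.0, -0.074, 0.997, -0.0]
contact_force: [0.4, 0.5, -0.9]
gripper_width: 15.2
grip_force: 59.0
time_s: 26.07
ee_pos: [450.9, -242.6, 7.6]
eef_rot: [0.0, -0.074, 0.997, -0.0]
contact_force: [0.4, 0.2, 0.9]
gripper_width: 28.2
grip_force: 0.0
time_s: 26.57
ee_pos: [452.7, -243.6, 152.7]
eef_rot: [0.004, -0.074, 0.997, -0.003]
contact_force: [0.0, -1.1, -0.7]
gripper_width: 28.2
grip_force: 0.0
top [ 452.5 -241. ] [30.4 16. ] long axis deg 7.7 median [ 451.7 -241.2] z 20.0 562
top [ 520.2 -230.9] [36.  19.1] long axis deg 9.0 median [ 518.6 -231.3] z 23.4 614
xyz [-0.0473  0.4856  0.0176] rot [-0.0083  0.0035 -1.5432] from [ 451.7 -243.   149.5] j6 -2.28
```

View pics/w8.png

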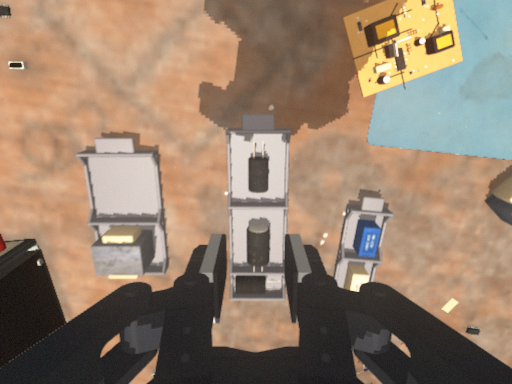

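w8: both capacitors lie along their bays, small at (259,172) and large at (258,242). Now the transformer, using the other yaw (−35°) to stay clear of the joint 6 limit.

```bash
python3 -m jog '[{"xyz":[-0.047,0.485,0.015],"delta_rot":[0,0,1]},{"xyz":[-0.047,0.485,0.015],"delta_rot":[0,0,1]},{"xyz":[-0.047,0.485,0.015],"delta_rot":[0,0,1]},{"xyz":[-0.047,0.485,0.015],"delta_rot":[0,0,1]},{"xyz":[-0.047,0.485,0.015],"delta_rot":[0,0,1]},{"xyz":[-0.047,0.485,0.015],"delta_rot":[0,0,1]}]' 80 >/dev/null
python3 -m jog '[{"xyz":[0,0,0],"delta_rot":[0,0,1]},{"xyz":[0,0,0],"delta_rot":[0,0,1]},{"xyz":[0,0,0],"delta_rot":[0,0,1]},{"xyz":[0,0,0],"delta_rot":[0,0,1]},{"xyz":[0,0,0],"delta_rot":[0,0,1]}]' >/dev/null
python3 -m jog '[{"xyz":[0,0,0],"delta_rot":[0,0,1]},{"xyz":[0,0,0],"delta_rot":[0,0,1]},{"xyz":[0,0,0],"delta_rot":[0,0,1]},{"xyz":[0,0,0],"delta_rot":[0,0,1]},{"xyz":[0,0,0],"delta_rot":[0,0,1]}]' >/dev/null
python3 -m jog '[{"xyz":[0,0,0],"delta_rot":[0,0,1]},{"xyz":[0,0,0],"delta_rot":[0,0,1]},{"xyz":[0,0,0],"delta_rot":[0,0,1]},{"xyz":[0,0,0],"delta_rot":[0,0,1]},{"xyz":[0,0,0],"delta_rot":[0,0,1]}]' >/dev/null
python3 -m jog '[{"xyz":[0,0,0],"delta_rot":[0,0,0.45]},{"xyz":[0,0,0],"delta_rot":[0,0,0.45]},{"xyz":[0,0,0],"delta_rot":[0,0,0.45]},{"xyz":[0,0,0],"delta_rot":[0,0,0.45]}]'
python3 - <<'E'
from m import *
f=cam("wrist"); top(f,(439.2,0.6),33,33,40)
cv2.imwrite("pics/w9.png",f["color"][...,::-1])
move((439.2,0.6,20),np.radians(-35.2))
E
```

```text
time_s: 28.7
ee_pos: [438.5, -8.7, 139.5]
eef_rot: [-0.0, 0.885, 0.465, -0.0]
contact_force: [-0.7, -0.3, -0.6]
gripper_width: 80.2
grip_force: 0.0
top [4.393e+02 3.000e-01] [29.9 44.1] long axis deg 145.1 median [439.5   0.8] z 36.0 2058
xyz [ 0.0161 -0.0093  0.2392] rot [-0.0008  0.0012  0.019 ] from [438.6  -8.6 139.6] j6 0.51
```

View pics/w9.png

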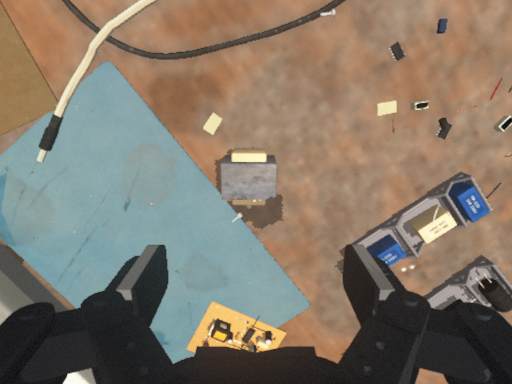

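w9: the transformer is at (248,178), its 44 mm length across between the open fingers and the windings top and bottom. It is ready to grip.

```bash
python3 -m jog '[{"xyz":[0.016,-0.009,0.08],"delta_rot":[0,0,0.019]},{"xyz":[0.016,-0.009,0.16],"delta_rot":[0,0,0.019]},{"xyz":[0.016,-0.009,0.22],"delta_rot":[0,0,0.019]},{"xyz":[0.016,-0.009,0.25],"delta_rot":[0,0,0.019]},{"xyz":[0.016,-0.009,0.255],"delta_rot":[0,0,0.019]},{"xyz":[0.016,-0.009,0.255],"delta_rot":[0,0,0.019]},{"xyz":[0.016,-0.009,0.255],"delta_rot":[0,0,0.019]}]'
python3 - <<'E'
from m import *
move((439.2,0.6,8),np.radians(-35.2))
E
```

```text
time_s: 29.33
ee_pos: [440.4, 0.4, 13.9]
eef_rot: [0.001, 0.889, 0.458, 0.001]
contact_force: [-0.1, 0.2, 0.7]
gripper_width: 79.8
grip_force: 0.0
xyz [-0.0011 -0.0023  0.0119] rot [ 0.0034 -0.0013 -0.0086] from [4.404e+02 4.000e-01 1.390e+01] j6 0.54
```

```bash
python3 -m jog '[{"xyz":[0,-0.002,0.004],"delta_rot":[0,0,0]},{"xyz":[0,-0.002,0.009],"delta_rot":[0,0,0]},{"xyz":[0,-0.002,0.009],"delta_rot":[0,0,0]}]' | head -2
python3 -m jog '[{"xyz":[0,0,0],"delta_rot":[0,0,0]},{"xyz":[0,0,0],"delta_rot":[0,0,0]},{"xyz":[0,0,0],"delta_rot":[0,0,0]},{"xyz":[0,0,0],"delta_rot":[0,0,0]},{"xyz":[0,0,0],"delta_rot":[0,0,0]},{"xyz":[0,0,0],"delta_rot":[0,0,0]},{"xyz":[0,0,0],"delta_rot":[0,0,0]},{"xyz":[0,0,0],"delta_rot":[0,0,0]}]' 0
python3 -m jog '[{"xyz":[0,0,-0.05],"delta_rot":[0,0,0]},{"xyz":[0,0,-0.12],"delta_rot":[0,0,0]},{"xyz":[0,0,-0.19],"delta_rot":[0,0,0]},{"xyz":[0,0,-0.22],"delta_rot":[0,0,0]},{"xyz":[0,0,-0.22],"delta_rot":[0,0,0]}]'
python3 - <<'E'
from h import *
move((485.6,-363.2,110),np.radians(-81))
E
```

```text
time_s: 29.58
ee_pos: [439.3, 1.0, 8.8]
time_s: 30.25
ee_pos: [439.2, 1.0, 8.6]
eef_rot: [0.0, 0.889, 0.457, 0.0]
contact_force: [-0.0, 0.1, 5.3]
gripper_width: 42.9
grip_force: 62.8
time_s: 30.67
ee_pos: [440.6, 0.9, 122.2]
eef_rot: [0.002, 0.889, 0.457, 0.003]
contact_force: [1.6, 0.1, -0.5]
gripper_width: 43.0
grip_force: 62.3
xyz [-0.5401  0.4966  0.0256] rot [ 0.0084 -0.0102  1.5142] from [440.6   0.9 122.2] j6 0.55
```

```bash
python3 -m jog '[{"xyz":[-0.54,0.497,0],"delta_rot":[0,0,1]},{"xyz":[-0.54,0.497,0],"delta_rot":[0,0,1]},{"xyz":[-0.54,0.497,0],"delta_rot":[0,0,1]},{"xyz":[-0.54,0.497,0],"delta_rot":[0,0,1]},{"xyz":[-0.54,0.497,0],"delta_rot":[0,0,1]},{"xyz":[-0.54,0.497,0],"delta_rot":[0,0,1]},{"xyz":[-0.54,0.497,0],"delta_rot":[0,0,1]},{"xyz":[-0.54,0.497,0],"delta_rot":[0,0,1]}]'
python3 - <<'E'
from m import *
move((485.6,-363.2,100),np.radians(-81))
E
```

```text
time_s: 31.33
ee_pos: [478.6, -331.2, 115.0]
eef_rot: [-0.001, 0.977, 0.211, -0.001]
contact_force: [0.9, 0.6, -1.5]
gripper_width: 43.3
grip_force: 62.3
xyz [-0.0137  0.0642  0.0299] rot [-0.006   0.0045  0.5138] from [ 478.6 -331.2  115. ] j6 0.48
```

```bash
python3 -m jog '[{"xyz":[-0.014,0.058,0.02],"delta_rot":[0,0,0.514]},{"xyz":[-0.014,0.058,0.02],"delta_rot":[0,0,0.514]},{"xyz":[-0.014,0.058,0.02],"delta_rot":[0,0,0.514]},{"xyz":[-0.014,0.058,0.02],"delta_rot":[0,0,0.514]}]'
python3 - <<'E'
from m import *
f=cam("wrist"); cv2.imwrite("pics/w10.png",f["color"][...,::-1])
move((485.6,-363.2,30),np.radians(-81))
E
```

```text
time_s: 31.67
ee_pos: [484.5, -358.4, 105.5]
eef_rot: [-0.001, 0.997, 0.079, -0.001]
contact_force: [0.4, 0.8, 0.0]
gripper_width: 42.9
grip_force: 62.3
xyz [0.     0.0107 0.1531] rot [-0.0036  0.0031  0.0075] from [ 484.9 -358.   106.5] j6 0.72
```

View pics/w10.png

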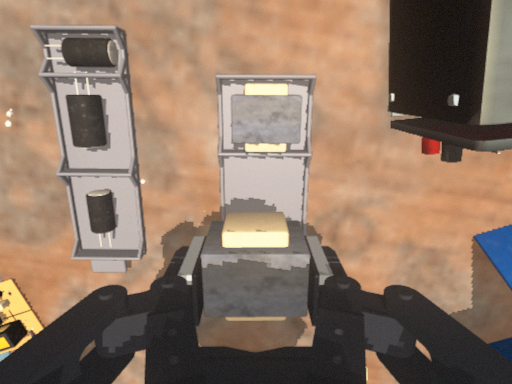

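w10: the transformer is held at (255,265), square to its empty bay at (265,185) beneath. The power supply on the right is clear.

```bash
python3 -m jog '[{"xyz":[0,0.008,0],"delta_rot":[0,0,0]},{"xyz":[0,0.008,0.06],"delta_rot":[0,0,0]},{"xyz":[0,0.008,0.11],"delta_rot":[0,0,0]},{"xyz":[0,0.008,0.145],"delta_rot":[0,0,0]},{"xyz":[0,0.008,0.145],"delta_rot":[0,0,0]},{"xyz":[0,0.008,0.145],"delta_rot":[0,0,0]}]'
python3 - <<'E'
from m import *
move((485.6,-363.2,12),np.radians(-81))
E
```

```text
time_s: 32.22
ee_pos: [485.7, -362.0, 35.2]
eef_rot: [-0.0, 0.997, 0.08, -0.001]
contact_force: [0.1, 0.3, -1.2]
gripper_width: 42.8
grip_force: 62.2
xyz [-0.0006  0.0024  0.0464] rot [-0.0018  0.0023  0.0049] from [ 485.7 -362.    35.2] j6 0.71
```

```bash
python3 -m jog '[{"xyz":[0,0.002,0.015],"delta_rot":[0,0,0]},{"xyz":[0,0.002,0.03],"delta_rot":[0,0,0]},{"xyz":[0,0.002,0.04],"delta_rot":[0,0,0]},{"xyz":[0,0.002,0.04],"delta_rot":[0,0,0]},{"xyz":[0,0.002,0.04],"delta_rot":[0,0,0]}]'
python3 - <<'E'
from m import *
move((485.6,-363.2,11.6),np.radians(-81))
E
```

```text
time_s: 32.63
ee_pos: [486.0, -363.9, 15.5]
eef_rot: [-0.0, 0.997, 0.079, -0.0]
contact_force: [-0.1, -0.6, -0.7]
gripper_width: 43.0
grip_force: 62.3
xyz [-0.0006 -0.0015  0.0078] rot [-0.0001  0.0007  0.0005] from [ 486.  -363.9   15.5] j6 0.71
```

```bash
python3 -m jog '[{"xyz":[0,0,0.003],"delta_rot":[0,0,0]},{"xyz":[0,0,0.006],"delta_rot":[0,0,0]},{"xyz":[0,0,0.007],"delta_rot":[0,0,0]},{"xyz":[0,0,0.007],"delta_rot":[0,0,0]}]'
python3 -m jog '[{"xyz":[0,0,0],"delta_rot":[0,0,0]},{"xyz":[0,0,0],"delta_rot":[0,0,0]},{"xyz":[0,0,0],"delta_rot":[0,0,0]},{"xyz":[0,0,0],"delta_rot":[0,0,0]}]' 56
python3 -m jog '[{"xyz":[0,0,-0.03],"delta_rot":[0,0,0]},{"xyz":[0,0,-0.1],"delta_rot":[0,0,0]},{"xyz":[0,0,-0.18],"delta_rot":[0,0,0]},{"xyz":[0,0,-0.28],"delta_rot":[0,0,0]},{"xyz":[0,0,-0.34],"delta_rot":[0,0,0]},{"xyz":[0,0,-0.34],"delta_rot":[0,0,0]},{"xyz":[0,0,-0.34],"delta_rot":[0,0,0]}]'
python3 - <<'E'
from m import *
f=cam("wrist"); top(f,(485.6,-363.2),26,36,45)
top(f,(449.4,-241.7),24,17,25); top(f,(518,-231.7),24,19.5,25)
cv2.imwrite("pics/w11.png",f["color"][...,::-1])
E
```

```text
time_s: 32.97
ee_pos: [486.1, -364.0, 12.1]
eef_rot: [0.0, 0.997, 0.079, -0.0]
contact_force: [0.1, 0.8, -1.6]
gripper_width: 42.9
grip_force: 62.3
time_s: 33.3
ee_pos: [486.3, -364.1, 12.6]
eef_rot: [0.0, 0.997, 0.079, 0.0]
contact_force: [0.2, 0.4, -0.2]
gripper_width: 56.0
grip_force: 0.0
time_s: 33.88
ee_pos: [487.4, -364.9, 186.6]
eef_rot: [0.003, 0.997, 0.079, 0.003]
contact_force: [0.8, 0.2, -1.2]
gripper_width: 56.1
grip_force: 0.0
top [ 485.3 -363.8] [30.7 43.8] long axis deg 99.1 median [ 486.1 -363.4] z 39.0 1494
top [ 452.6 -242.4] [30.3 16. ] long axis deg 7.1 median [ 453.5 -243.2] z 19.9 446
top [ 520.2 -232.1] [35.1 19.8] long axis deg 8.9 median [ 521.1 -234.6] z 23.4 668
```

View pics/w11.png

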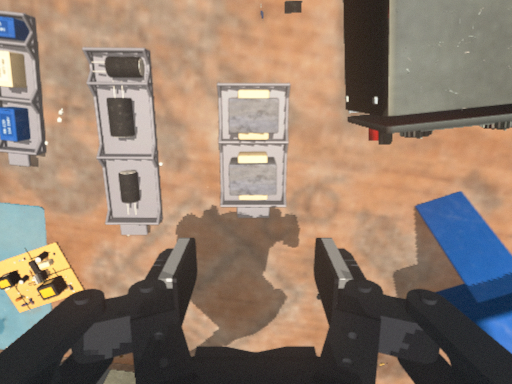

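w11: all five parts are in their bays. The transformer at (252,175) has its top flat at z 39 on the bay's middle, the capacitors are at (120,118) and (130,187), and the relays are at the left edge. The arm is clear.

```bash
python3 -c "
from bench import order; print(order.sign_off())"
```

```text
the job is handed in; nothing more can be done
None
```

I put all five parts into their trays, one to a bay, left the tape and the tin alone, and handed the job in at about 34 s; the sign-off returned no verdict.

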